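# Bolt the equipment case shut

## Robot

A 6-joint arm with a two-finger parallel gripper is mounted at the origin on the work surface. World frame = base frame: x ahead of the robot, y to its left, z up, the work surface at z = 0. Lengths are in m, angles in rad, forces in N, time in s.
With the tool pointing down it reaches from about 0.25 to 0.725 m from the base axis. Payload 4 kg.
Tool frame: the origin (TCP) lies midway between the tips of the shut fingers; the grasp point (between the pads) lies 19 mm behind it; z points along the fingers, y is the direction in which the jaws open and shut (so a half turn about z gives the same grasp; the last joint's range is limited). The gripper opens to 85 mm and grips with 20 to 120 N. Pads are 22 mm wide; open, the fingers measure 114 mm over their backs; the gripper's body (76 mm by 85 mm) begins 54 mm behind the grasp point. The pads swing forward as they close: fully open they stand 13 mm farther back than shut.
Start: joints at [-1.195, 0.241, 0.005, 1.335, 0, 1.571], TCP at [0.184, -0.465, 0.231] pointing down, gripper open.
Joint ranges: [-2.72, 2.72], [-1.05, 1.87], [-1.09, 1.28], [-1.99, 2.15], [-1.42, 1.44], [-3.14, 3.14]. Speed limits (rad/s): [2.79, 2.79, 3.14, 3.14, 3.14, 3.14].

## Interface

Orientations are given as a unit quaternion [x, y, z, w].
In Python, from workcell import get_obs, camera, camera_model, job_done, masks_of gives the robot as it stands.
- The arm moves only by the tool jog_arm, never from a script. Its argument "deltas" is a list that holds one entry, the list of rows, each a list of 7 numbers: the shift along the tool's x, y, z in mm, then the turn, a rotation vector about the tool's x, y, z in degrees, then the finger opening in mm, from 0 to 85.4. A call has 1 to 5 rows; each row shifts and turns the pose as measured when the row begins, along the tool's axes as they then stand; what a row does not reach is not made up. A row lasts 1/10 s, in which the tool goes at most 50 mm and 8.59 degrees, less where a joint would pass 70% of its speed; a pose out of reach is approached as far as the arm can. A call with a gripper value outside its range is refused whole. The fingers move at their own pace and stop on an object; the grip force is fixed at half the most. Time passes only in rows, so rows that do not move let the fingers close. It gives the time, the measured TCP pose, the force and the opening at its end, in the units of the state.
- get_obs(): the state, without advancing time (a new reading comes with each control period).
- camera(name): name is "scene" or "top" or "wrist"; returns the picture (480x640x3 uint8, red, green, blue); there is no depth.
- camera_model(name): a dict with "fovy" (degrees; the focal length in pixels is half the picture's height over the tangent of half this angle, whatever the lens; pixels are square), "cx", "cy" (the principal point, pixels), "k1" (the pictures are not rectified: a ray, as slopes to the right and down, at radius r is drawn at 1 + k1 r^2 times it, then the intrinsics apply), "pose" (4x4, takes a point from camera to world coordinates); the wrist camera has in their place "T_tool_cam" (4x4, takes a point from camera to tool coordinates, whose origin is the TCP and whose axes are the flange's). Camera axes: x right, y down, z forward; pixel columns grow to the right and rows downward; lengths in m; the calibration is good to about 2 mm. A picture is of the moment at which its call begins: read the wrist's pose just before it. camera_model takes no time and is no camera call.
- job_done(): hands the job in, once; it reports no verdict.
Trained networks look in the newest picture that a camera, given by its name, has taken for a name from the list of things; names that differ only in an ending like _2 or _b are one class to them, and where a whole thing is asked for, a point or a joint stands for the part that bears it (a point fixed in the world has none). Each returns a list of dicts, best first, with "conf" (0 to 1); they miss things now and then, are a little off and sometimes report something else, mostly with a low value. They report only what shows in the picture. A call takes as long as a camera call.
- masks_of(target, camera): "pixels" (480x640 bool, what is visible of it) and "at" ([column, row] in pixels, amid what is visible of it).
The state is a dict: "clock": time; "joint_pos": joint angles; "joint_vel": joint speeds; "tau": joint torques, N m; "eef_pos": TCP position; "tool_rot": TCP orientation; "ft_force": force on the tool from outside, world axes, zero at the start; "ft_torque": the same for the moment, N m; "grip_width": finger opening in m.
Only numpy, scipy, OpenCV 4.12 (cv2) and the standard library are available. Lean on these libraries where they do the work, as an engineer would, in place of code of your own. Each camera call takes 0.05 s, during which the arm holds its last target. There are 200 camera calls.

## Task

Bolt the lid of the navy equipment case shut: lift the bolt's handle up out of its notch, slide the bolt across to the robot's left, and press the handle fully down into the other notch, then let go. Feel for that notch and never force the handle hard against the notched bar; leave the meter, the spool and the screwdriver where they are.

Things in the scene. Friction and masses are not known exactly. Their poses are not given: they have to be found in the camera images.
- case: Closed navy equipment case with silver edges, fixed on the table: 280 (x) x 440 (y) x 120 mm high. Origin at the centre of its underside; -x is the front, facing the robot, y to the robot's left. A steel barrel bolt lies on its top near the front edge, its rod 13 mm thick, axis along y at x = -98, z = 144 mm. A carrying handle juts 32 mm from its right end (-y), at z = 38 to 57 mm.
- guide: Steel bar with two U notches, and rod saddles, on the case. Origin: case's x -98, y 0, z 120 mm, below the rod, at notch 1's y; axes as the case's. Bar: x -30 to -38, crest z 34, notch floors z 19; notches 13 wide; saddles to z 36 mm. Notch 2 is on an adjustable piece, fixed by now: its middle lies anywhere from 50 to 62 mm towards +y from notch 1. The crest between and beyond is level.
- bolt_slide (a joint): How far the bolt is slid along the case's +y, m: 0 with the handle amid the first notch, 0.050 to 0.062 amid the second, end stops at -0.002 and 0.070. Sliding takes about 3 N. The handle moves along with the bolt.
- bolt_turn (a joint): How far the handle is turned up about the rod's axis, rad: 0 = level, resting on a notch's floor; 0.46 to 0.48 = lying on the bar's crest (pressed on it lightly, it gives and reads down to 0.40); end stop at 1.4. Turning takes 1 to 2.5 N at the grip. It stays where it is left and does not fall into a notch by itself.
- handle_grip (a point): Middle of the handle's black grip, a cylinder 16 mm thick, 36 mm long, 64 mm from the rod's axis. The handle stands square to the rod and juts over the case's front edge, free air below. Its round steel arm, 10 mm thick, has 1.5 mm play each side in a notch. +x points along the handle to the rod, y along the rod.
- meter: Hand-held meter, dark, 150 x 75 x 34 mm, lying on the case's top behind the bolt. Origin at the centre of its underside. A bystander.
- spool: Grey spool, 60 mm across and 40 mm high, standing on the table to the robot's left. Origin at the centre of its underside. A bystander.
- driver: Screwdriver with black handle lying on the table to the robot's right. A bystander.

How it is judged:
On the way, in this order (a step that is already met when the one before it is completed fails the run):
1. the handle is lifted clear of the first notch, the bolt still drawn back (value of joint bolt_turn above 0.4 rad and value of joint bolt_slide below 0.015 m).
2. the bolt is slid across with the handle up (value of joint bolt_slide above 0.04 m and value of joint bolt_turn above 0.3 rad), for 0.1 s.
At the end, for the whole second after the job is handed in: The bolt is across (slid more than 45 mm), its handle lies down in the second notch (turned up less than 0.1 rad from level), at rest and let go (value of joint bolt_slide above 0.045 m and value of joint bolt_turn below 0.1 rad and velocity of joint bolt_slide between -0.01 and 0.01 m/s and velocity of joint bolt_turn between -0.1 and 0.1 rad/s); the robot touches nothing.
It fails at once if the handle is forced against the notched bar (more than 40 N between them, which is some 20 N at the grip) (contact force between bolt_turn and guide above 40 N).
It fails at once if the meter, the spool or the screwdriver is moved by more than 20 mm (distance of any of meter, spool, driver from where it was at the start of the episode above 0.02 m).
It also fails if it takes over 67 s, if anything falls off the work surface, if the arm or the gripper's body presses on something with over 40 N, if the wrist force passes 120 N, or if a joint passes its speed limit or range.

## Working session

There is one attempt and no reset: what is moved stays moved. The work goes in short steps, Python scripts to look and compute and a tool call to move; the robot and the scene stay as the last step left them, time stands still between calls to the robot, and variables do not carry over. Pictures are saved under pics/ and viewed, about 8 in all and at most 12, crops included, and the job is handed in when it is done.

Besides the shell and the picture viewer there is one more tool, called after "Call:" in YAML: its name, and indented under it one key for each argument. jog_arm: Moves the arm, as the interface text tells. Its arguments: {"type":"object","properties":{"deltas":{"type":"array"}},"required":["deltas"]}

```bash
mkdir -p pics; ls
cat > h.py <<'E'
import numpy as np, cv2
from workcell import get_obs, camera, camera_model, job_done, masks_of
from scipy.spatial.transform import Rotation as R
def pose():
    o=get_obs(); T=np.eye(4); T[:3,:3]=R.from_quat(o['tool_rot']).as_matrix(); T[:3,3]=o['eef_pos']; return T
def ray(m,T,u,v):
    f=240/np.tan(np.radians(m['fovy'])/2); d=np.array([(u-m['cx'])/f,(v-m['cy'])/f]); p=d.copy()
    for _ in range(30): p=d/(1+m['k1']*(p@p))
    return T[:3,3], T[:3,:3]@np.array([p[0],p[1],1])
def atz(m,T,u,v,z):
    o,d=ray(m,T,u,v); return o+d*(z-o[2])/d[2]
def proj(m,T,P):
    f=240/np.tan(np.radians(m['fovy'])/2); q=(np.asarray(P)-T[:3,3])@T[:3,:3]; s=q[:2]/q[2]; s=s*(1+m['k1']*(s@s)); return f*s+[m['cx'],m['cy']]
def save(n,im): cv2.imwrite('pics/'+n+'.png',im[:,:,::-1])
E
python3 - <<'E'
from h import *
for c in ['scene','top']:
    im=camera(c); save(c+'0',im); m=camera_model(c); print(c,m)
    for t in ['handle_grip','guide','case']:
        for r in masks_of(t,c)[:2]: print(t,r['conf'],r['at'],r['pixels'].sum())
print(get_obs(), camera_model('wrist'))
E
```

```text
pics
scene {'fovy': 57.90330998021635, 'cx': 324.99276073769244, 'cy': 244.8009309599584, 'k1': -0.029950098632975992, 'pose': array([[ 0.16904473,  0.63225857, -0.75609059,  1.30008226],
       [ 0.98558017, -0.11424174,  0.1248221 , -0.1508228 ],
       [-0.00745726, -0.76628841, -0.64245348,  0.79832074],
       [ 0.        ,  0.        ,  0.        ,  1.        ]])}
guide 0.85 [405.6, 243.6] 1225
case 0.57 [396.1, 305.7] 23832
top {'fovy': 56.44878337085352, 'cx': 314.16857833215266, 'cy': 236.64526686310256, 'k1': 0.03628666333724416, 'pose': array([[ 0.07205725, -0.97570147,  0.20691639,  0.25827117],
       [-0.99738362, -0.06928159,  0.02063913, -0.00767003],
       [-0.00580214, -0.20786222, -0.97814091,  1.10429747],
       [ 0.        ,  0.        ,  0.        ,  1.        ]])}
handle_grip 0.55 [265.1, 221.6] 214
guide 0.81 [250.9, 204.3] 1532
guide 0.4 [483.2, 347.1] 518
case 0.58 [272.0, 174.3] 21372
{'clock': 0.4, 'joint_pos': array([-1.19497247e+00,  2.40720365e-01,  4.82474882e-03,  1.33522674e+00,
        7.73936711e-06,  1.57082100e+00]), 'joint_vel': array([ 0.0009
[... 270 characters left out ...]
rot': array([ 9.82398737e-01,  1.86795866e-01, -2.66524469e-05, -1.60865396e-04]), 'ft_force': array([ 0.0241363 , -0.51590487,  0.18388572]), 'ft_torque': array([ 0.02732805, -0.00258585,  0.01438817]), 'grip_width': 0.0854559084008014} {'fovy': 67.408009470999, 'cx': 316.37655193190744, 'cy': 238.04064897141504, 'k1': -0.009825558043897327, 'T_tool_cam': array([[ 1.53030259e-03, -9.61399917e-01, -2.75150610e-01,
         6.87236459e-02],
       [ 9.99998799e-01,  1.53899655e-03,  1.84297616e-04,
         2.21383793e-04],
       [ 2.46272126e-04, -2.75150562e-01,  9.61401117e-01,
        -1.41948837e-01],
       [ 0.00000000e+00,  0.00000000e+00,  0.00000000e+00,
         1.00000000e+00]])}
```

View pics/top0.png

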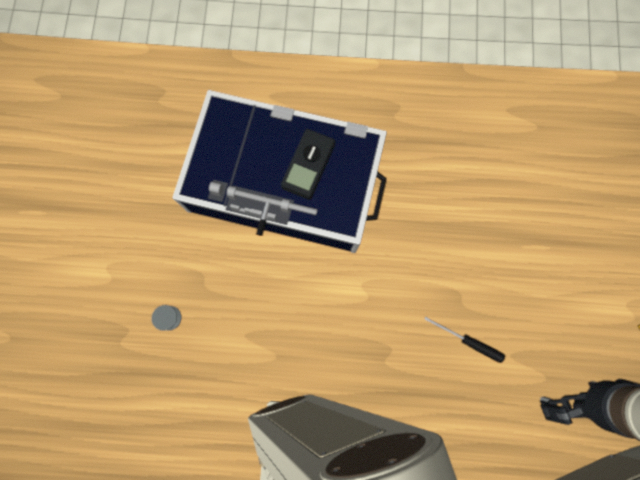

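View pics/scene0.png

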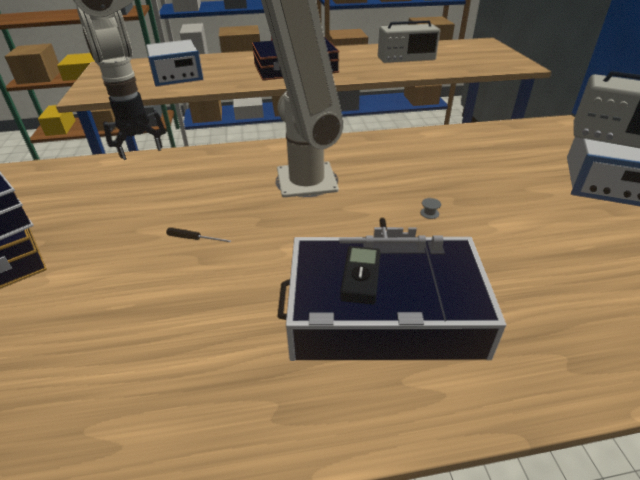

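The top view shows the case's rim corners at about (210,92), (385,131), (359,243) and (176,198), with the grip at (261,227) and the spool at (166,317). The scene view shows the handle at (383,223) and the guide to its right. I'll fit the case pose next.

Run:
```python
from h import *
from scipy.optimize import least_squares
mt=camera_model('top'); ms=camera_model('scene')
C=np.array([[.14,.22,.12],[.14,-.22,.12],[-.14,-.22,.12],[-.14,.22,.12]])
U=[(mt,(209,92)),(mt,(385,131)),(mt,(359,243)),(mt,(176,198))]
S=[(ms,(504,324)),(ms,(288,323)),(ms,(294,239)),(ms,(473,239))]
def w(p,P): return R.from_euler('z',p[2]).apply(P)+[p[0],p[1],0]
def f(p,L): return np.concatenate([proj(m,m['pose'],q)-u for (m,u),q in zip(L,list(w(p,C))*(len(L)//4))])
for L in (U,S,U+S):
    r=least_squares(f,[.5,0,-.2],args=(L,)); print(r.x,r.fun.round(1))
p=r.x
for y in (0,.05):
  print(w(p,[-.162,y,.144]))
for m in (mt,ms):
  uv=[(261,227),(383,223)][m is ms]; print(atz(m,m['pose'],*uv,.144), (w(p,[0,0,0])))
  P=atz(m,m['pose'],*uv,.144); print('case frame',R.from_euler('z',-p[2]).apply(P-[p[0],p[1],0]))
```

```text
[ 0.63276704  0.10072733 -0.16970559] [-1.  -1.8  1.9 -0.3  1.9  0.8 -2.9  0.8]
[ 0.63417174  0.1038828  -0.18191319] [ 2.2  1.  -2.1  1.4  1.  -2.5 -1.2 -2.2]
[ 0.63360597  0.10243162 -0.1751805 ] [-1.2 -2.6  1.4 -0.1  0.7  0.8 -3.7 -0.2  1.6  0.3 -2.4  1.8 -0.  -2.2
 -2.3 -2.6]
[0.47408537 0.13066594 0.144     ]
[0.48279966 0.17990069 0.144     ]
[0.47480218 0.13116469 0.144     ] [0.63360597 0.10243162 0.        ]
case frame [-0.16138108  0.00061605  0.144     ]
[0.47232168 0.13303553 0.144     ] [0.63360597 0.10243162 0.        ]
case frame [-0.16414968  0.00202594  0.144     ]
```

```bash
cat >> h.py <<'E'
CASE=np.array([0.6336,0.1024,-0.176])
def w(P,p=CASE): return R.from_euler('z',p[2]).apply(P)+[p[0],p[1],0]
def goal(P,tilt=0.,p=CASE):
    "TCP pose with grasp point at case-frame P, tilted with the handle by tilt rad"
    Rm=(R.from_euler('z',p[2])*R.from_euler('y',tilt)*R.from_euler('x',np.pi)).as_matrix()
    T=np.eye(4); T[:3,:3]=Rm; T[:3,3]=w(P,p)+Rm[:,2]*.019; return T
def delta(G):
    T=pose(); D=np.linalg.inv(T)@G; o=get_obs()
    print('d mm',(D[:3,3]*1e3).round(1),'rot',R.from_matrix(D[:3,:3]).as_rotvec(degrees=True).round(2),'F',o['ft_force'].round(1),'w',round(o['grip_width']*1e3,1),'t',o['clock'])
E
python3 -c "
from h import *
G=goal([-.162,0,.144+.09]);print(G); delta(G)"
```

```text
[[ 9.84551938e-01 -1.75092777e-01 -2.14426809e-17  4.74102586e-01]
 [-1.75092777e-01 -9.84551938e-01 -1.20572838e-16  1.30765030e-01]
 [ 1.54074396e-33  1.22464680e-16 -1.00000000e+00  2.15000000e-01]
 [ 0.00000000e+00  0.00000000e+00  0.00000000e+00  1.00000000e+00]]
d mm [ 489.  -447.5   16.3] rot [-2.000e-02  0.000e+00  3.162e+01] F [ 0.  -0.5  0.2] w 85.5 t 0.4
```

Call:
jog_arm:
  deltas:
    - [[0,0,-15,0,0,7.9,85],[0,0,-15,0,0,7.9,85],[0,0,-15,0,0,7.9,85],[0,0,-15,0,0,7.9,85],[0,0,0,0,0,0,85]]

```text
clock: 0.9
eef_pos: [0.1832, -0.4644, 0.2922]
tool_rot: [0.995, -0.098, -0.001, -0.001]
ft_force: [-0.1, -0.4, -0.2]
grip_width: 0.0848
```

```bash
python3 -c "
from h import *
delta(goal([-.162,0,.144+.1]))"
```

```text
d mm [ 169.1 -640.3   68.5] rot [-0.14  0.09 -1.19] F [-0.1 -0.4 -0.2] w 84.8 t 0.9
```

Call:
jog_arm:
  deltas:
    - [[11,-42,0,0,0,-0.2,85],[11,-42,0,0,0,0,85],[11,-42,0,0,0,0,85],[11,-42,0,0,0,0,85],[11,-42,0,0,0,0,85]]

```text
clock: 1.4
eef_pos: [0.2772, -0.2666, 0.2877]
tool_rot: [0.996, -0.094, -0.002, -0.002]
ft_force: [0.8, 0.7, -0.0]
grip_width: 0.085
```

Call:
jog_arm:
  deltas:
    - [[11,-42,0,0,0,0,85],[11,-42,0,0,0,0,85],[11,-42,0,0,0,0,85],[11,-42,0,0,0,0,85],[11,-42,0,0,0,0,85]]

```text
clock: 1.9
eef_pos: [0.3696, -0.0622, 0.285]
tool_rot: [0.996, -0.085, -0.002, -0.003]
ft_force: [1.7, -0.8, -0.6]
grip_width: 0.0849
```

```bash
python3 -c "
from h import *
delta(goal([-.162,0,.144+.1]))"
```

```text
d mm [  70.4 -207.6   60.8] rot [-0.3   0.24  0.28] F [ 1.7 -0.8 -0.6] w 84.9 t 1.9
```

Call:
jog_arm:
  deltas:
    - [[14,-42,0,0,0,0,70],[14,-42,0,0,0,0,60],[14,-42,10,0,0,0,50],[14,-42,10,0,0,0,40],[14,-35,10,0,0,0,36]]

```text
clock: 2.4
eef_pos: [0.4525, 0.0289, 0.2606]
tool_rot: [0.999, -0.0, -0.003, -0.051]
ft_force: [0.0, -0.9, -0.1]
grip_width: 0.0358
```

Call:
jog_arm:
  deltas:
    - [[0,0,8,0,0,0,36],[0,0,0,0,0,0,36]]

```text
clock: 2.6
eef_pos: [0.4521, 0.031, 0.2492]
tool_rot: [0.999, 0.003, -0.005, -0.051]
ft_force: [-0.7, -0.5, 0.3]
grip_width: 0.0359
```

Run:
```python
from h import *
delta(goal([-.162,0,.144+.1]))
T=pose(); im=camera('wrist'); save('w1',im); m=camera_model('wrist'); Tc=T@m['T_tool_cam']
for t in ('handle_grip','guide'):
    for r in masks_of(t,'wrist')[:2]: print(t,r['conf'],r['at'],r['pixels'].sum())
for P in ([-.162,0,.144],[-.132,0,.144],[-.132,0,.154],[-.132,.05,.154],[-.132,.062,.154]): print(P,proj(m,Tc,w(P)).round(1))
```

```text
d mm [ 22.9 -96.7  34. ] rot [-5.77  1.06 10.48] F [-0.7 -0.5  0.3] w 35.9 t 2.6
handle_grip 0.7 [198.0, 184.3] 1992
guide 0.72 [151.1, 107.1] 17119
[-0.162, 0, 0.144] [192.8 200.1]
[-0.132, 0, 0.144] [196.2 158.4]
[-0.132, 0, 0.154] [190.  159.5]
[-0.132, 0.05, 0.154] [119.2 145.3]
[-0.132, 0.062, 0.154] [102.5 141.9]
```

View pics/w1.png

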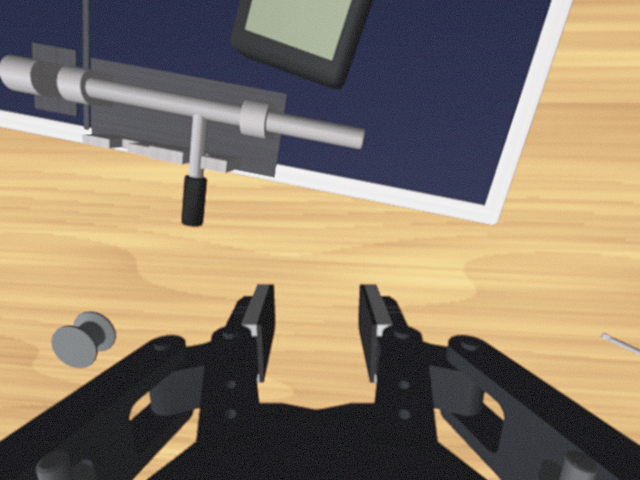

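The wrist view shows the grip at about (194,200), which agrees with the prediction of (193,200). The bar's crest segments are around (97,141), (150,152) and (213,163). The last move stalled partway, so I'll check the joints.

Run:
```python
from h import *
print(get_obs()['joint_pos'].round(3))
im=cv2.imread('pics/w1.png')[100:240,60:260]
cv2.imwrite('pics/w1c.png',cv2.resize(im,None,fx=4,fy=4,interpolation=cv2.INTER_CUBIC))
```

```text
[-1.000e-03  1.450e-01 -6.700e-02  1.366e+00  1.020e-01  3.136e+00]
```

Call:
jog_arm:
  deltas:
    - [[5,-20,0,-1.5,0,3,36],[5,-20,0,-1.5,0,3,36]]

```text
clock: 2.95
eef_pos: [0.4614, 0.014, 0.2565]
tool_rot: [0.999, -0.015, -0.007, -0.046]
ft_force: [-0.2, 0.2, -0.1]
grip_width: 0.0362
```

Run:
```python
from h import *
print(get_obs()['joint_pos'].round(3))
delta(goal([-.162,0,.144+.1]))
```

```text
[-0.03   0.165 -0.028  1.392  0.092  3.14 ]
d mm [   9.8 -113.7   42. ] rot [-5.23  1.21  8.36] F [-0.2  0.2 -0.1] w 36.2 t 2.95
```

Joint 6 is at its limit, so I'll use the half-turned grasp, which puts the camera on the robot side.

Call:
jog_arm:
  deltas:
    - [[0,0,-5,0,0,-8.5,36],[0,0,0,0,0,-8.5,36],[0,0,0,0,0,-8.5,36],[0,0,0,0,0,-8.5,36],[0,0,0,0,0,-8.5,36]]

```text
clock: 3.45
eef_pos: [0.4648, 0.0072, 0.2655]
tool_rot: [0.935, 0.353, 0.014, -0.043]
ft_force: [0.7, -1.2, -0.6]
grip_width: 0.0361
```

Call:
jog_arm:
  deltas:
    - [[0,0,0,0,0,-8.5,36],[0,0,0,0,0,-8.5,36],[0,0,0,0,0,-8.5,36],[0,0,0,0,0,-8.5,36],[0,0,0,0,0,-8.5,36]]

```text
clock: 3.95
eef_pos: [0.4675, 0.0016, 0.269]
tool_rot: [0.741, 0.671, 0.03, -0.032]
ft_force: [-0.5, -0.1, 0.6]
grip_width: 0.0361
```

Call:
jog_arm:
  deltas:
    - [[0,0,0,0,0,-8.5,36],[0,0,0,0,0,-8.5,36],[0,0,0,0,0,-8.5,36],[0,0,0,0,0,-8.5,36],[0,0,0,0,0,-8.5,36]]

```text
clock: 4.45
eef_pos: [0.4701, -0.004, 0.2726]
tool_rot: [0.444, 0.895, 0.04, -0.015]
ft_force: [0.5, 0.4, -1.3]
grip_width: 0.0361
```

```bash
sed -i "s/as_matrix(); T=np.eye/as_matrix()@np.diag([-1,-1,1]); T=np.eye/; s/    Rm=(R.from_euler('z',p\[2\])\(.*\)).as_matrix()$/    Rm=(R.from_euler('z',p[2])\1).as_matrix()@np.diag([-1,-1,1])/" h.py; grep -n "Rm=" h.py
python3 - <<'E'
from h import *
print(get_obs()['joint_pos'].round(3))
delta(goal([-.162,0,.144+.1]))
E
```

```text
19:    Rm=(R.from_euler('z',p[2])*R.from_euler('y',tilt)*R.from_euler('x',np.pi)).as_matrix()@np.diag([-1,-1,1])
[-0.063  0.163  0.012  1.416  0.085  0.857]
d mm [101.5  81.7  58.8] rot [  4.48  -2.15 -42.61] F [ 0.5  0.4 -1.3] w 36.1 t 4.45
```

Call:
jog_arm:
  deltas:
    - [[0,0,0,0.5,0,-8.3,36],[0,0,0,0.5,0,-8.3,36],[0,0,0,0.5,0,-8.3,36],[0,0,0,0.5,0,-8.3,36],[0,0,0,0.5,0,-7.4,36]]

```text
clock: 4.95
eef_pos: [0.4724, -0.01, 0.2762]
tool_rot: [0.095, 0.995, 0.021, -0.006]
ft_force: [0.3, -0.3, -0.1]
grip_width: 0.0364
```

Run:
```python
from h import *
print(get_obs()['joint_pos'].round(3))
delta(goal([-.162,0,.144+.1]))
```

```text
[-0.049  0.179  0.042  1.445  0.043  0.14 ]
d mm [ 24.  136.3  57.3] rot [ 2.39 -0.93 -0.77] F [ 0.3 -0.3 -0.1] w 36.4 t 4.95
```

Call:
jog_arm:
  deltas:
    - [[6,32,12,0.8,-0.3,-0.3,36],[6,32,12,0.8,-0.3,-0.3,36],[6,32,12,0.8,-0.3,0,36],[4,28,12,0,0,0,36],[0,8,6,0,0,0,36]]

```text
clock: 5.45
eef_pos: [0.4808, 0.1223, 0.2281]
tool_rot: [0.095, 0.995, -0.001, 0.006]
ft_force: [0.8, -0.2, -0.5]
grip_width: 0.0359
```

Run:
```python
from h import *
delta(goal([-.162,0,.144+.1]))
T=pose(); im=camera('wrist'); save('w2',im); m=camera_model('wrist'); Tc=T@m['T_tool_cam']
for P in ([-.162,0,.144],[-.132,0,.154],[-.132,.05,.154],[-.132,.062,.154],[-.098,0,.144]): print(P,proj(m,Tc,w(P)).round(1))
```

```text
d mm [8.2 7.  3. ] rot [-0.09  0.66 -0.83] F [ 0.8 -0.2 -0.5] w 35.9 t 5.45
[-0.162, 0, 0.144] [328.4 233.4]
[-0.132, 0, 0.154] [329.  282.1]
[-0.132, 0.05, 0.154] [406.1 281.2]
[-0.132, 0.062, 0.154] [424.6 281. ]
[-0.098, 0, 0.144] [328.6 321. ]
```

View pics/w2.png

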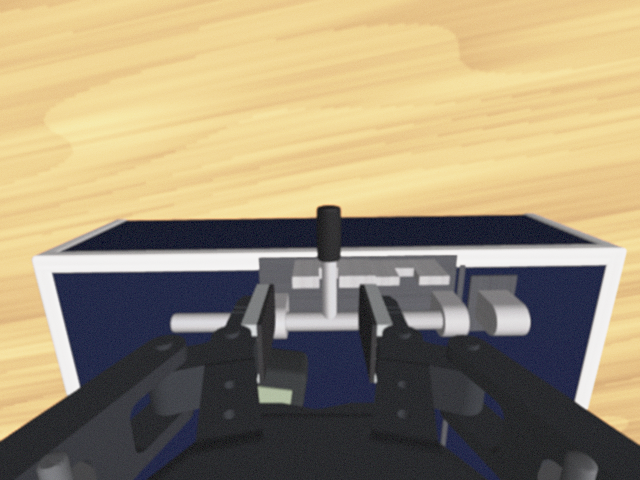

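The wrist view shows the grip at (328,233), exactly as predicted. Notch 1 is at column ~329, and notch 2 looks to be at column ~405. I'll zoom in on the bar.

Run:
```python
from h import *
im=cv2.imread('pics/w2.png')
cv2.imwrite('pics/w2c.png',cv2.resize(im[250:310,280:470],None,fx=4.2,fy=4.2,interpolation=cv2.INTER_CUBIC))
g=im.mean(2)
for r in range(262,284,2): print(r,g[r,380:425].astype(int).tolist())
T=pose(); m=camera_model('wrist'); Tc=T@m['T_tool_cam']
for u,v in ((328.7,265),(320,265),(338,265),(396,265),(405,265),(414,265)):
    P=atz(m,Tc,u,v,.154); print(u,v,(R.from_euler('z',.176).apply(P-[.6336,.1024,0])*1e3).round(1))
```

```text
262 [122, 125, 127, 124, 128, 124, 127, 128, 124, 127, 125, 128, 128, 128, 122, 124, 123, 125, 127, 125, 126, 124, 125, 125, 127, 125, 124, 123, 125, 125, 125, 129, 129, 131, 127, 127, 127, 131, 122, 128, 125, 122, 127, 124, 125]
264 [121, 123, 126, 124, 130, 127, 126, 126, 125, 125, 128, 129, 125, 122, 131, 127, 125, 120, 124, 124, 124, 124, 123, 124, 125, 125, 122, 122, 124, 123, 123, 128, 124, 128, 126, 134, 129, 124, 125, 129, 126, 126, 125, 122, 126]
266 [125, 126, 120, 127, 121, 125, 130, 125, 124, 122, 124, 123, 127, 128, 128, 127, 127, 129, 125, 125, 124, 128, 128, 129, 127, 126, 131, 127, 129, 124, 127, 126, 125, 129, 128, 127, 128, 130, 130, 127, 123, 124, 123, 128, 124]
268 [124, 127, 124, 125, 119, 122, 124, 126, 125, 127, 123, 122, 126, 127, 141, 168, 181, 188, 184, 181, 180, 180, 183, 181, 183, 184, 186, 185, 186, 183, 185, 180, 178, 163, 137, 127, 127, 130, 128, 126, 127, 123, 124, 127, 125]
270 [123, 124, 126, 126, 125, 122, 124, 130, 127, 127, 125, 129, 123, 125, 129, 158, 190, 213, 216, 214, 209, 214, 212, 212, 213, 216, 215, 216, 215, 212, 214, 208, 201, 179, 130, 
[... 895 characters left out ...]
, 99, 97, 93, 97, 100, 119, 167, 205, 219, 217, 216, 219]
280 [211, 209, 207, 209, 211, 213, 207, 213, 207, 214, 216, 217, 215, 214, 214, 215, 210, 214, 204, 167, 125, 101, 101, 101, 97, 102, 105, 104, 105, 104, 103, 103, 103, 101, 101, 98, 97, 100, 128, 171, 210, 216, 218, 215, 215]
282 [214, 204, 211, 210, 210, 213, 214, 213, 211, 213, 215, 216, 215, 212, 215, 212, 214, 213, 201, 164, 120, 104, 101, 104, 102, 99, 104, 101, 102, 102, 104, 104, 100, 100, 106, 103, 99, 108, 128, 179, 210, 219, 217, 218, 215]
328.7 265 [-144.2   -0.2  154. ]
320 265 [-144.3   -5.8  154. ]
338 265 [-144.2    5.7  154. ]
396 265 [-143.7   42.6  154. ]
405 265 [-143.6   48.4  154. ]
414 265 [-143.6   54.1  154. ]
```

View pics/w2c.png

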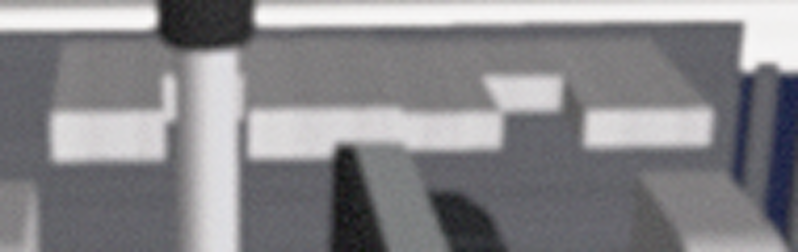

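Notch 2's crest edges are at columns 399.3 and 418.7, and notch 1's are at 319.3 and 339.0. That puts notch 2 about 51.8 mm from notch 1. Next I align and descend.

Call:
jog_arm:
  deltas:
    - [[8,7,0,0,0.6,-0.8,32],[0,0,20,0,0,0,32],[0,0,20,0,0,0,32],[0,0,20,0,0,0,32],[0,0,0,0,0,0,32]]

```text
clock: 6.0
eef_pos: [0.4762, 0.127, 0.1698]
tool_rot: [0.09, 0.996, -0.001, 0.002]
ft_force: [0.1, -0.9, -0.4]
grip_width: 0.032
```

Run:
```python
from h import *
delta(goal([-.162,0,.144]))
T=pose(); im=camera('wrist'); save('w3',im); m=camera_model('wrist'); Tc=T@m['T_tool_cam']
for P in ([-.162,0,.144],[-.144,0,.144],[-.180,0,.144],[-.132,0,.154],[-.132,.0518,.154]): print(P,proj(m,Tc,w(P)).round(1))
for r in masks_of('handle_grip','wrist')[:1]: print(r['conf'],r['at'],r['pixels'].sum())
```

```text
d mm [ 3.   3.4 44.8] rot [-0.05  0.22 -0.29] F [ 0.1 -0.9 -0.4] w 32.0 t 6.0
[-0.162, 0, 0.144] [324.4 276.1]
[-0.144, 0, 0.144] [324.3 308.6]
[-0.18, 0, 0.144] [324.5 241.7]
[-0.132, 0, 0.154] [324.6 339.9]
[-0.132, 0.0518, 0.154] [428.7 339.5]
0.72 [322.4, 296.8] 3633
```

View pics/w3.png

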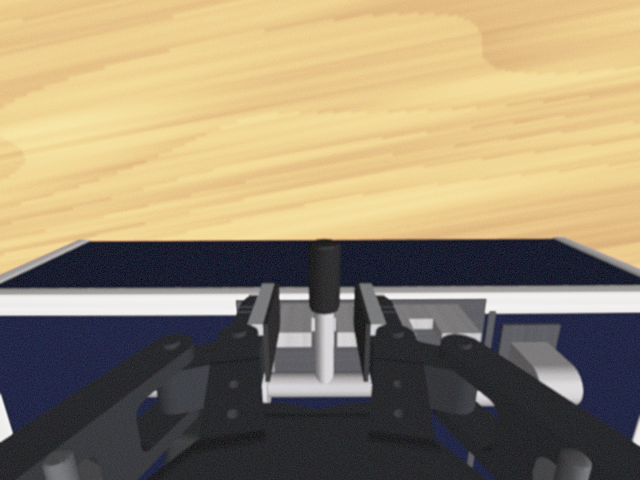

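The grip covers columns 309-340 and rows 242-311, which matches the prediction. Continuing down.

Call:
jog_arm:
  deltas:
    - [[3,3.4,12,0,0.2,-0.3,32],[0,0,15,0,0,0,32],[0,0,15,0,0,0,32],[0,0,4,0,0,0,28],[0,0,0,0,0,0,26]]

```text
clock: 6.6
eef_pos: [0.4799, 0.1323, 0.1295]
tool_rot: [0.088, 0.996, 0.003, 0.007]
ft_force: [-0.2, -0.8, 0.7]
grip_width: 0.0257
```

Run:
```python
from h import *
delta(goal([-.162,0,.144]))
```

```text
d mm [ 5.5 -2.6  4.4] rot [ 0.36  0.79 -0.04] F [-0.2 -0.8  0.7] w 25.7 t 6.6
```

Call:
jog_arm:
  deltas:
    - [[5.5,-2.6,3,0.4,0.8,0,26],[0,0,0,0,0,0,26]]

```text
clock: 6.8
eef_pos: [0.4742, 0.1309, 0.1275]
tool_rot: [0.088, 0.996, -0.0, 0.0]
ft_force: [0.6, 0.8, -0.7]
grip_width: 0.026
```

Run:
```python
from h import *
delta(goal([-.162,0,.144]))
T=pose(); im=camera('wrist'); save('w4',im); m=camera_model('wrist'); Tc=T@m['T_tool_cam']
for P in ([-.162,0,.144],[-.144,0,.144],[-.180,0,.144]): print(P,proj(m,Tc,w(P)).round(1))
print(proj(m,m['T_tool_cam'],[0,0,-.019]))
```

```text
d mm [ 0.1 -0.1  2.5] rot [-0.03  0.01 -0.03] F [ 0.6  0.8 -0.7] w 26.0 t 6.8
[-0.162, 0, 0.144] [317.7 323.9]
[-0.144, 0, 0.144] [317.6 363.7]
[-0.18, 0, 0.144] [317.8 281. ]
[318.10037447 327.29478849]
```

View pics/w4.png

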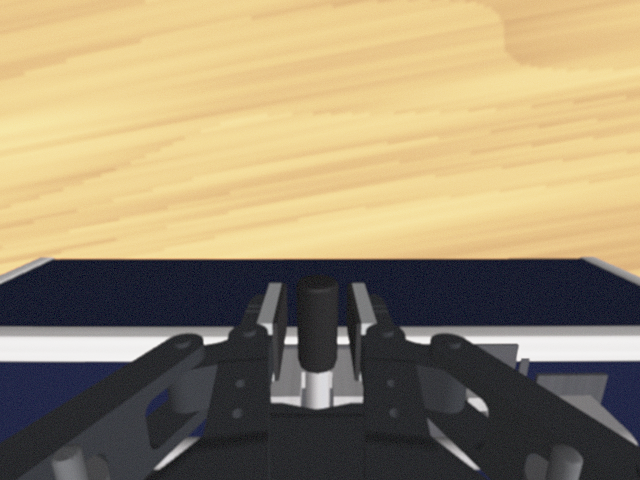

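The grip is centred at column 317.6, with the pads at 283 and 352. I'll close in steps.

Call:
jog_arm:
  deltas:
    - [[0,0,2,0,0,0,20],[0,0,0,0,0,0,17.5]]

```text
clock: 7.05
eef_pos: [0.4756, 0.1313, 0.1266]
tool_rot: [0.088, 0.996, 0.0, 0.002]
ft_force: [0.1, -0.3, -0.3]
grip_width: 0.0174
```

Call:
jog_arm:
  deltas:
    - [[0,0,0,0,0,0,16.5],[0,0,0,0,0,0,15.5]]

```text
clock: 7.25
eef_pos: [0.4756, 0.131, 0.1268]
tool_rot: [0.088, 0.996, 0.0, 0.002]
ft_force: [-0.4, -0.9, -0.7]
grip_width: 0.0153
```

Call:
jog_arm:
  deltas:
    - [[0,0,0,0,0,0,12],[0,0,0,0,0,0,8],[0,0,0,0,0,0,5]]

```text
clock: 7.55
eef_pos: [0.4756, 0.131, 0.1268]
tool_rot: [0.088, 0.996, 0.0, 0.002]
ft_force: [-0.1, -1.4, -0.6]
grip_width: 0.0139
```

Run:
```python
from h import *
delta(goal([-.162,0,.144]))
# per-step tool delta for 0.06 rad along the arc about rod axis, at several tilts
G=lambda a: goal([-.098-.064*np.cos(a),0,.144+.064*np.sin(a)],a)
for a in (0,.3):
    D=np.linalg.inv(G(a))@G(a+.08); print((D[:3,3]*1e3).round(2),R.from_matrix(D[:3,:3]).as_rotvec(degrees=True).round(2))
```

```text
d mm [ 1.4 -0.5  1.8] rot [ 0.04  0.21 -0.03] F [-0.1 -1.4 -0.6] w 13.9 t 7.55
[ 1.31 -0.   -5.18] [ 0.    4.58 -0.  ]
[ 1.31 -0.   -5.18] [-0.    4.58 -0.  ]
```

Call:
jog_arm:
  deltas:
    - [[1.3,0,-5.2,0,4.6,0,5],[1.3,0,-5.2,0,4.6,0,5],[1.3,0,-5.2,0,4.6,0,5],[0,0,0,0,0,0,5]]

```text
clock: 7.95
eef_pos: [0.4733, 0.1312, 0.1425]
tool_rot: [0.087, 0.989, 0.011, -0.121]
ft_force: [-4.2, 0.3, 2.4]
grip_width: 0.0143
```

```bash
cat >> h.py <<'E'
def G(a,s=0.,dz=.0018): return goal([-.098-.064*np.cos(a)+dz*np.sin(a),s,.144+.064*np.sin(a)+dz*np.cos(a)],a)
def est():
    "grasp point in case frame -> slide mm, turn from position and from tilt"
    T=pose(); g=T[:3,3]-.019*T[:3,2]; c=R.from_euler('z',-CASE[2]).apply(g-[CASE[0],CASE[1],0])
    z=R.from_euler('z',-CASE[2]).apply(T[:3,2])
    print('grasp',(c*1e3).round(1),'turn pos',np.arctan2(c[2]-.144,-.098-c[0]).round(3),'tilt',np.arctan2(-z[0],-z[2]).round(3),'r',np.hypot(c[2]-.144,-.098-c[0]).round(4))
E
python3 - <<'E'
from h import *
est(); delta(G(.55))
E
```

```text
grasp [-158.3    0.2  160.9] turn pos 0.273 tilt 0.243 r 0.0626
d mm [  3.6  -0.2 -20.1] rot [ 0.   17.59 -0.02] F [-4.2  0.3  2.4] w 14.3 t 7.95
```

Call:
jog_arm:
  deltas:
    - [[1.1,0,-5.2,0,4.6,0,5],[1.1,0,-5.2,0,4.6,0,5],[1.1,0,-5.2,0,4.6,0,5],[0.9,0,-5,0,4.4,0,5],[0,0,0,0,0,0,5]]

```text
clock: 8.45
eef_pos: [0.4753, 0.1304, 0.1622]
tool_rot: [0.084, 0.957, 0.023, -0.278]
ft_force: [-4.4, -0.3, 4.4]
grip_width: 0.0142
```

Run:
```python
from h import *
est(); delta(G(.56)); delta(G(.56,.0518))
```

```text
grasp [-1.506e+02 -1.000e-01  1.782e+02] turn pos 0.577 tilt 0.565 r 0.0627
d mm [ 1.2  0.1 -0.7] rot [-0.17 -0.27  0.  ] F [-4.4 -0.3  4.4] w 14.2 t 8.45
d mm [ 1.2 51.9 -0.9] rot [-0.17 -0.27  0.  ] F [-4.4 -0.3  4.4] w 14.2 t 8.45
```

Call:
jog_arm:
  deltas:
    - [[0.5,10,0,0,0,0,5],[0,10,0,0,0,0,5],[0,10,0,0,0,0,5],[0,10,0,0,0,0,5],[0,6,0,0,0,0,5]]

```text
clock: 8.95
eef_pos: [0.4835, 0.1757, 0.1623]
tool_rot: [0.084, 0.958, 0.02, -0.273]
ft_force: [0.0, -3.4, -0.3]
grip_width: 0.0143
```

Run:
```python
from h import *
est(); delta(G(.54,.0518))
```

```text
grasp [-150.6   46.   178.4] turn pos 0.579 tilt 0.555 r 0.0629
d mm [0.9 5.9 0.6] rot [-0.48 -0.87 -0.07] F [ 0.  -3.4 -0.3] w 14.3 t 8.95
```

Call:
jog_arm:
  deltas:
    - [[0.5,5.9,0,-0.4,0,0,5],[0,0,0,0,0,0,5]]

```text
clock: 9.15
eef_pos: [0.4849, 0.1835, 0.1622]
tool_rot: [0.084, 0.958, 0.024, -0.272]
ft_force: [0.5, -2.3, 1.7]
grip_width: 0.0138
```

Run:
```python
from h import *
est(); delta(G(.5,.0518))
T=pose(); im=camera('wrist'); m=camera_model('wrist'); Tc=T@m['T_tool_cam']
for P in ([-.132,.0518,.154],[-.136,.0518,.154],[-.128,.0453,.154],[-.128,.0583,.154]): print(proj(m,Tc,w(P)).round(1))
save('w5',cv2.resize(im[260:480,220:480],None,fx=3,fy=2.7,interpolation=cv2.INTER_CUBIC))
```

```text
grasp [-150.6   53.8  178.4] turn pos 0.579 tilt 0.552 r 0.0629
d mm [ 0.2 -2.   3.2] rot [-0.07 -2.99  0.05] F [ 0.5 -2.3  1.7] w 13.8 t 9.15
[313.4 372.6]
[313.5 362.9]
[298.3 382.4]
[328.5 382.5]
```

View pics/w5.png

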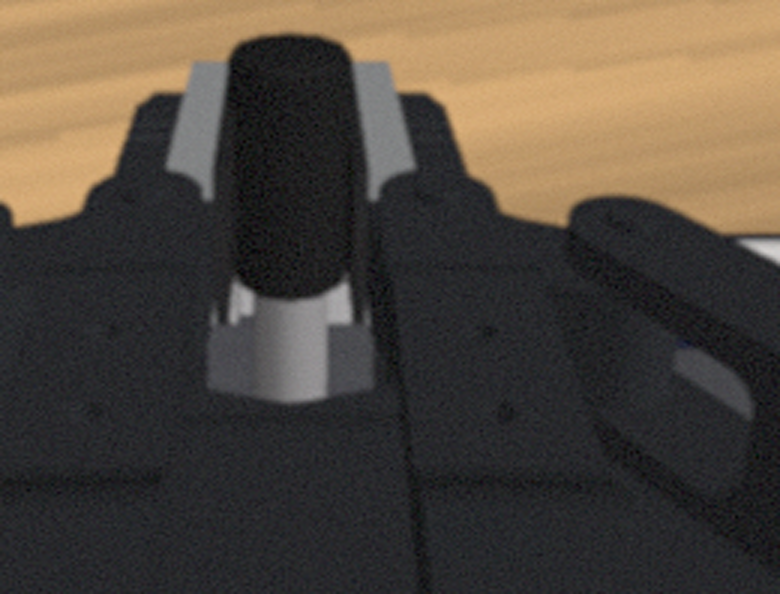

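The arm is held straight in the jaws (crop column 290). Bright bar parts show on both sides of it, but there's too little visible to judge the notch. I'll go to 51.8 mm and feel downward gently.

Call:
jog_arm:
  deltas:
    - [[0,-2,2.2,0,-2,0,5],[0,0,0,0,0,0,5]]

```text
clock: 9.4
eef_pos: [0.4844, 0.1833, 0.1603]
tool_rot: [0.084, 0.963, 0.024, -0.254]
ft_force: [1.2, -3.9, 1.2]
grip_width: 0.014
```

Run:
```python
from h import *
est(); delta(G(.45,.0518))
```

```text
grasp [-151.7   53.4  176.8] turn pos 0.549 tilt 0.515 r 0.0629
d mm [-0.1 -1.7  4.4] rot [ 0.19 -3.73  0.1 ] F [ 1.2 -3.9  1.2] w 14.0 t 9.4
```

Call:
jog_arm:
  deltas:
    - [[0,-2,0,0,0,0,5],[0,-0.5,0,0,0,0,5]]

```text
clock: 9.6
eef_pos: [0.4842, 0.1822, 0.1603]
tool_rot: [0.085, 0.963, 0.026, -0.254]
ft_force: [0.7, 0.8, 1.6]
grip_width: 0.0141
```

Run:
```python
from h import *
est(); delta(G(.45,.0518))
```

```text
grasp [-151.7   52.2  176.8] turn pos 0.549 tilt 0.516 r 0.0629
d mm [-0.1 -0.6  4.4] rot [ 0.39 -3.78  0.14] F [0.7 0.8 1.6] w 14.1 t 9.6
```

Call:
jog_arm:
  deltas:
    - [[0,-0.5,2.2,0,-2,0,5],[0,0,2,0,-1.8,0,5]]

```text
clock: 9.8
eef_pos: [0.4833, 0.1822, 0.156]
tool_rot: [0.086, 0.971, 0.024, -0.222]
ft_force: [2.8, -0.0, 1.0]
grip_width: 0.0141
```

Run:
```python
from h import *
est(); delta(G(.40,.0518))
```

```text
grasp [-153.7   52.1  173.1] turn pos 0.481 tilt 0.449 r 0.0629
d mm [ 0.2 -0.4  3.3] rot [ 0.5  -2.82  0.06] F [ 2.8 -0.   1. ] w 14.1 t 9.8
```

Call:
jog_arm:
  deltas:
    - [[0,-0.2,1.5,0,-1.4,0,5],[0,0,1,0,-0.9,0,5]]

```text
clock: 10.0
eef_pos: [0.483, 0.1822, 0.1537]
tool_rot: [0.087, 0.976, 0.023, -0.201]
ft_force: [2.3, -0.4, -0.9]
grip_width: 0.0143
```

Call:
jog_arm:
  deltas:
    - [[0,0,1.4,0,-1.2,0,5]]

```text
clock: 10.1
eef_pos: [0.4828, 0.1822, 0.1522]
tool_rot: [0.087, 0.978, 0.022, -0.19]
ft_force: [2.1, 0.9, 0.3]
grip_width: 0.0139
```

Run:
```python
from h import *
est(); delta(G(.35,.0518))
```

```text
grasp [-155.3   52.   169.9] turn pos 0.424 tilt 0.384 r 0.0629
d mm [ 0.6 -0.4  2.9] rot [ 0.59 -1.97  0.01] F [2.1 0.9 0.3] w 13.9 t 10.1
```

Call:
jog_arm:
  deltas:
    - [[0.2,0,1.8,0,-1.6,0,5],[0,0,1.5,0,-1.4,0,5]]

```text
clock: 10.3
eef_pos: [0.4825, 0.1823, 0.1487]
tool_rot: [0.088, 0.983, 0.02, -0.162]
ft_force: [2.0, 0.7, -0.4]
grip_width: 0.0141
```

Call:
jog_arm:
  deltas:
    - [[0,0,2,0.3,-1.8,0,5],[0,0,1.5,0,-1.4,0,5]]

```text
clock: 10.5
eef_pos: [0.4824, 0.1823, 0.1449]
tool_rot: [0.088, 0.987, 0.014, -0.133]
ft_force: [4.0, 0.7, -1.6]
grip_width: 0.0138
```

Run:
```python
from h import *
est(); delta(G(.0,.0518))
```

```text
grasp [-157.8   52.1  163.2] turn pos 0.31 tilt 0.268 r 0.0628
d mm [-5.6 -0.4 17.2] rot [  0.3  -15.36  -0.11] F [ 4.   0.7 -1.6] w 13.8 t 10.5
```

Call:
jog_arm:
  deltas:
    - [[-1,0,3,0.2,-2.6,0,5],[-1,0,3,0,-2.6,0,5]]

```text
clock: 10.7
eef_pos: [0.4825, 0.1822, 0.1383]
tool_rot: [0.089, 0.992, 0.009, -0.087]
ft_force: [0.3, 1.8, 2.5]
grip_width: 0.0142
```

Call:
jog_arm:
  deltas:
    - [[-0.9,0,3,0,-2.6,0,5],[-0.7,0,2,0,-1.8,0,5]]

```text
clock: 10.9
eef_pos: [0.4832, 0.1821, 0.1333]
tool_rot: [0.089, 0.995, 0.005, -0.047]
ft_force: [0.9, 0.0, -0.1]
grip_width: 0.014
```

Run:
```python
from h import *
est(); delta(G(.0,.0518))
```

```text
grasp [-160.2   52.1  152.2] turn pos 0.131 tilt 0.095 r 0.0628
d mm [-0.6 -0.3  6.4] rot [ 0.14 -5.43 -0.13] F [ 0.9  0.  -0.1] w 14.0 t 10.9
```

Call:
jog_arm:
  deltas:
    - [[-0.3,0,2,0,-1.8,0,5],[-0.2,0,1.5,0,-1.3,0,5]]

```text
clock: 11.1
eef_pos: [0.484, 0.1819, 0.13]
tool_rot: [0.089, 0.996, 0.003, -0.018]
ft_force: [2.9, 2.0, -0.5]
grip_width: 0.0139
```

Call:
jog_arm:
  deltas:
    - [[0,0,1.2,0,-1,0,5],[0,0,1,0,-0.8,0,5]]

```text
clock: 11.3
eef_pos: [0.4845, 0.1818, 0.1279]
tool_rot: [0.089, 0.996, 0.002, -0.0]
ft_force: [3.7, 1.1, -0.9]
grip_width: 0.0141
```

Run:
```python
from h import *
est(); delta(G(.0,.0518))
```

```text
grasp [-160.7   52.   146.9] turn pos 0.046 tilt 0.001 r 0.0628
d mm [ 1.2 -0.3  1.1] rot [ 0.17 -0.05 -0.13] F [ 3.7  1.1 -0.9] w 14.1 t 11.3
```

Call:
jog_arm:
  deltas:
    - [[0,0,1,0,0,0,5],[0,0,0.6,0,0,0,5]]

```text
clock: 11.5
eef_pos: [0.4845, 0.1819, 0.1267]
tool_rot: [0.089, 0.996, 0.002, 0.0]
ft_force: [2.7, 0.7, 2.8]
grip_width: 0.0137
```

Call:
jog_arm:
  deltas:
    - [[0,0,0.8,0,0,0,5]]

```text
clock: 11.6
eef_pos: [0.4845, 0.1819, 0.1264]
tool_rot: [0.089, 0.996, 0.002, 0.0]
ft_force: [0.3, -0.4, 6.2]
grip_width: 0.0139
```

The handle is on the notch floor: z matches the starting grasp height and the reaction force is rising. Releasing and retreating.

Call:
jog_arm:
  deltas:
    - [[0,0,-0.5,0,0,0,16],[0,0,0,0,0,0,20],[0,0,0,0,0,0,26],[0,0,0,0,0,0,32],[0,0,0,0,0,0,32]]

```text
clock: 12.1
eef_pos: [0.4812, 0.1811, 0.1247]
tool_rot: [0.089, 0.996, 0.001, -0.004]
ft_force: [0.7, -0.4, -0.5]
grip_width: 0.0317
```

Call:
jog_arm:
  deltas:
    - [[0,0,-10,0,0,0,32],[0,0,-20,0,0,0,32],[0,0,-25,0,0,0,32],[0,0,-30,0,0,0,32],[0,0,0,0,0,0,32]]

```text
clock: 12.6
eef_pos: [0.4806, 0.1805, 0.2138]
tool_rot: [0.089, 0.996, -0.0, -0.006]
ft_force: [1.3, 0.4, 0.2]
grip_width: 0.0317
```

Run:
```python
from h import *
est(); delta(G(0,.0518))
T=pose(); im=camera('wrist'); save('w6',im); m=camera_model('wrist'); Tc=T@m['T_tool_cam']
for a in (0,.1,.2):
  print(a,[proj(m,Tc,w([-.098-r*np.cos(a),.0518,.144+r*np.sin(a)])).round(1) for r in (.046,.082)])
```

```text
grasp [-164.    50.1  232.8] turn pos 0.931 tilt 0.012 r 0.1107
d mm [-3.3  1.8 87. ] rot [-0.08 -0.68 -0.15] F [1.3 0.4 0.2] w 31.7 t 12.6
0 [array([320.2, 285.3]), array([320.3, 230.3])]
0.1 [array([320.3, 288.5]), array([320.4, 234.4])]
0.2 [array([320.3, 292.5]), array([320.6, 240.1])]
```

View pics/w6.png

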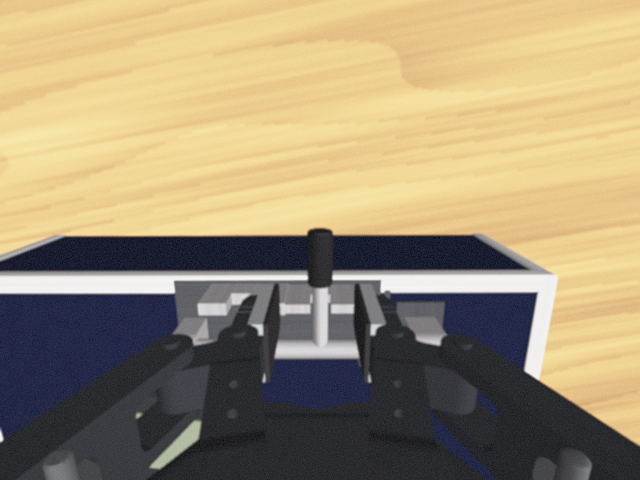

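The grip sits at column 320, rows 229-286. That matches the prediction for level at 51.8 mm (230-285), and the fingers are well clear. Handing in.

Call:
jog_arm:
  deltas:
    - [[0,0,-10,0,0,0,32],[0,0,0,0,0,0,32],[0,0,0,0,0,0,32]]

```text
clock: 12.95
eef_pos: [0.4787, 0.1797, 0.2214]
tool_rot: [0.089, 0.996, -0.001, -0.009]
ft_force: [0.1, -0.3, -0.0]
grip_width: 0.0321
```

```bash
python3 -c "
from h import *
print(get_obs()['ft_force']); print(job_done())"
```

```text
[ 0.09645164 -0.2853074  -0.01609407]
the job is handed in; nothing more can be done
None
```

The lid should now be bolted, and I handed the job in at about 13 s; no verdict was reported. I gripped the handle, lifted it to about 0.57 rad, slid the bolt about 52 mm to the robot's left and lowered the handle step by step into the second notch. I then let go and backed off.

**Last checks:**
- **Handle position:** the final wrist picture matches a level handle at about 51.8 mm of slide to within about 1 pixel. The joint values themselves can't be read, so this comes from the camera and the gripper pose.
- **Forces:** the wrist reading at the end of each move never went above about 6 N, and that peak came when the handle reached the notch floor. It was about 0 N once clear.
- **Bystanders:** I never steered near the meter, spool or screwdriver, but I did not measure their positions again at the end.

**What went differently:** the first approach ran joint 6 into its limit, so I turned the gripper half round before grasping. Sideways moves missed by up to about 3 mm, and I corrected them before gripping and before lowering. The close-up picture of the second notch was mostly blocked by the gripper, so I relied on the earlier measurement and on feel.

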